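# Drive the worn bush out of a bearing housing

## Robot

A 6-joint arm with a two-finger parallel gripper is mounted at the origin on a cart in front of the work surface, level with it; the furniture and walls round the work are solid. World frame = base frame: x ahead of the robot, y to its left, z up, the work surface at z = 0. Lengths are in mm, angles in rad, forces in N, time in s.
With the tool pointing down it reaches from about 350 to 775 mm from the base axis. Payload 7.3 kg.
Tool frame: the origin (TCP) lies between the finger pads; the fingertips stand 17 mm ahead of it and the grasp point (between the pads) lies 2 mm behind it; z points along the fingers, y is the direction in which the jaws open and shut (so a half turn about z gives the same grasp; the last joint's range is limited). The gripper opens to 92 mm and grips with 3 to 60 N. Pads are 19 mm wide; open, the fingers measure 130 mm over their backs; the gripper's body (75 mm by 190 mm) begins 47 mm behind the grasp point.
Start: joints at [-1.32, 0.342, 1.524, -0, 1.275, -0.146], TCP at [202.919, -484.218, 243.741] pointing down, gripper open.
Joint ranges: [-2.53, 2.53], [-0.77, 2.02], [0.04, 2.7], [-1, 4.14], [0.28, 2.66], [-3.11, 3.11]. Speed limits (rad/s): [2.57, 2.57, 3.14, 3.14, 3.14, 3.14].

## Interface

Orientations are given as [roll, pitch, yaw] about the fixed x, y, z axes, in that order (R = Rz(yaw) Ry(pitch) Rx(roll)).
In Python, from plant import get_obs, capture, get_calibration, close_job gives the robot as it stands.
- The arm moves only by the tool carry_out, never from a script. Its argument "moves" is one flat list of numbers, 7 for each row, row after row: the shift along the tool's x, y, z normalised to -1 to 1, where 1 is 40 cm, then the turn, a rotation vector about the tool's x, y, z normalised to -1 to 1, where 1 is 30 degrees, then the opening, from 0 (shut) to 1 (fully open). A call has exactly 8 rows; each row is the pose to reach, as a shift and turn from the pose measured when the call began, along the tool's axes at that moment; what a row does not reach only later rows make up. A row lasts 1/10 s, in which the tool goes at most 50 mm and 8.59 degrees, less where a joint would pass 70% of its speed; a pose out of reach is approached as far as the arm can. A call with a number of a shift or a turn outside -1 to 1 is refused whole. A call with a gripper value outside its range is refused whole. The fingers move at their own pace and stop on an object; the grip force is fixed at half the most. Time passes only in rows, so rows that repeat a pose let the fingers close, or fill a call up. It gives the time, the measured TCP pose, the force and the opening at its end, in the units of the state.
- get_obs(): the state, without advancing time (a new reading comes with each control period).
- capture(name): name is "scene" or "side" or "wrist"; returns the picture (420x560x3 uint8, red, green, blue); there is no depth.
- get_calibration(name): a dict with "vfov" (degrees; the focal length in pixels is half the picture's height over the tangent of half this angle, whatever the lens; pixels are square), "cx", "cy" (the principal point, pixels), "cam_to_world" (4x4, takes a point from camera to world coordinates). Camera axes: x right, y up, looking along -z (the intrinsics and any distortion apply to the point x, -y, -z); pixel columns grow to the right and rows downward; lengths in mm; the calibration is good to about 2 mm. A picture is of the moment at which its call begins: read the wrist's pose just before it. get_calibration takes no time and is no camera call; for the wrist camera it gives the pose at the moment of the call.
- close_job(): hands the job in, once; it reports no verdict.
The state is a dict: "time": time; "joint_positions": joint angles; "dq": joint speeds; "tau": joint torques, N m; "tool_pos": TCP position; "tcp_rot": TCP orientation; "contact_force": force on the tool from outside, world axes, zero at the start; "moment": the same for the moment, N m; "grip_width": finger opening in mm.
Only numpy, scipy, OpenCV 4.12 (cv2) and the standard library are available. Lean on these libraries where they do the work, as an engineer would, in place of code of your own. Each camera call takes 0.05 s, during which the arm holds its last target.

## Task

The worn bronze bush in the bearing housing has to come out. Take from the wooden rack the drift that is wide enough to bear on the bush, and push it down through the housing's bore until the bush drops out below into the stand's tray and the drift's collar sits down on the housing. Let go and leave the drift standing there; leave the other drift in its rack.

Things in the scene. Friction and masses are not known exactly. Their poses are not given: they have to be found in the camera images.
- bore_mouth (a point): Centre of the bore's mouth, level with the top face of the bearing housing. The housing is a green square block 104 x 104 x 45 mm whose top is 101 mm above the bench; it stands on four steel posts over a dark square catch tray (116 x 116 mm, 14 mm high rim, floor 6 mm above the bench); nothing of it can move. The upright bore goes straight through and is 37 mm wide. z of the point is up, x and y lie along the block's sides.
- bush_centre (a point): Centre of the bush, a loose bronze ring 34 mm outside, 16 mm inside and 26 mm high, upright in the bore with its top about 4 mm below the housing's top face. Four spring balls in the bore, 11 mm above the housing's underside, carry it; about 10 N (up to 15 N) downwards pushes it past them, and it drops free once its top is below them.
- wide_grip (a point): Centre of the handle of the wide drift (red handle, 26 mm thick, 58 mm tall, upright). Below the handle is a steel collar 54 mm wide and 6 mm thick, whose underside is 35 mm below this point; below the collar a plain steel shaft 22 mm thick and 57 mm long with a bevelled tip. z points up along the drift. Mass about 0.2 kg.
- wide_tip (a point): Centre of the lower end of the wide drift's shaft, 92 mm below the handle's centre. At the start the shaft hangs in a hole of the rack, the collar resting on the rack's top, 70 mm above the bench. The shaft is 12 mm longer than the housing's bore.
- thin_grip (a point): Centre of the handle of the thin drift: same handle, collar and length, but with a blue handle and a shaft only 9 mm thick, which passes through the bush's hole without moving it. It hangs in the other hole of the same rack, 90 mm from the wide drift; which is in which hole varies. The tops of both handles are 134 mm above the bench while they hang in the rack.
- rack: Fixed light wood rack, 76 x 176 mm and 70 mm high, origin on the bench under its centre, z up; the two drifts hang in a row along its y axis, 45 mm either side of the origin.
Mind the look-alikes: they are no part of the job. Of the things like the part that bears wide_grip, leave any that is green; of the rest the larger one is meant.

How it is judged (in metres and radians):
On the way:
1. the wide drift's tip is in the bore, on the bush, while the bush is still in the housing (horizontal distance between wide_tip and bore_mouth below 0.014 m and z of wide_tip in the frame of bore_mouth below -0.001 m and z of bush_centre in the frame of bore_mouth above -0.043 m), for 0.05 s.
At the end, for the whole second after the job is handed in: The bush lies in the catch tray under the housing; the wide drift stands in the bore within 0.2 rad of upright with its collar within 8 mm of the housing's top; the thin drift still hangs in the rack (z of bush_centre in the frame of bore_mouth below -0.061 m and horizontal distance between bush_centre and bore_mouth below 0.06 m and horizontal distance between wide_tip and bore_mouth below 0.014 m and z of wide_tip in the frame of bore_mouth below -0.049 m and angle between wide_tip's own z axis and vertical below 0.2 rad and horizontal distance between thin_grip and rack below 0.075 m and height (world z) of thin_grip below 0.125 m and angle between thin_grip's own z axis and vertical below 0.35 rad); the robot touches nothing.
It fails at once if the thin drift was lifted out of the rack (height (world z) of thin_grip above 0.145 m).
It also fails if it takes over 40 s, if anything falls off the work surface, if the arm or the gripper's body presses on something with over 40 N, if the wrist force passes 120 N, or if a joint passes its speed limit or range.

## Working session

There is one attempt and no reset: what is moved stays moved. The work goes in short steps, Python scripts to look and compute and a tool call to move; the robot and the scene stay as the last step left them, time stands still between calls to the robot, and variables do not carry over. Pictures are saved under pics/ and viewed, and the job is handed in when it is done.

Besides the shell and the picture viewer there is one more tool, called as name(argument=value, ...), one argument or row to a line, values as JSON. carry_out: Moves the arm, as the interface text tells. Scaled input: -1 to 1 covers 40 cm each way for a shift and 30 degrees each way for a turn. Its arguments: {"type":"object","properties":{"moves":{"type":"array","items":{"type":"number"}}},"required":["moves"]}

```bash
ls; mkdir -p pics
python3 - <<'E'
from plant import *
import cv2,numpy as np
print(get_obs())
for n in ["scene","side","wrist"]:
    c=get_calibration(n);print(n,c)
    cv2.imwrite(f"pics/{n}0.png",cv2.cvtColor(capture(n),cv2.COLOR_RGB2BGR))
E
```

```text
pics
{'time': 0.0, 'joint_positions': array([-1.32002371e+00,  3.42743733e-01,  1.52504601e+00,  3.92996479e-06,
        1.27537004e+00, -1.45991381e-01]), 'dq': array([-8.60319603e-04, -9.23803942e-04,  4.03034001e-04, -7.90621859e-04,
        1.10161952e-03,  5.39016261e-05]), 'tau': array([-1.01857040e-03, -4.31249356e+01, -2.44216096e+01,  7.16721453e-02,
        5.60266385e-02, -1.13849144e-04]), 'tool_pos': array([ 202.80781936, -483.82776081,  243.02390973]), 'tcp_rot': array([-3.14004274e+00, -2.31693861e-04,  3.96762668e-01]), 'contact_force': array([-0.03262018, -0.15445252, -0.19713598]), 'moment': array([-0.05404962,  0.06381499, -0.00314727]), 'grip_width': 92.23084994017512}
scene {'vfov': 47.81714045065659, 'cx': 277.9660490638925, 'cy': 212.87586402173517, 'cam_to_world': array([[-8.81009509e-01,  3.40326267e-01, -3.28633957e-01,
         2.60118336e+02],
       [-4.72803979e-01, -6.08855383e-01,  6.36986279e-01,
         6.40799923e+02],
       [ 1.66926084e-02,  7.16570411e-01,  6.97314995e-01,
         6.92011041e+02],
       [ 0.00000000e+00,  0.00000000e+00,  0.0
[... 228 characters left out ...]
      [ 1.91651953e-01, -8.13063063e-01,  5.49725372e-01,
         5.68593152e+02],
       [-1.52898844e-02,  5.57566754e-01,  8.29991286e-01,
         8.03148648e+02],
       [ 0.00000000e+00,  0.00000000e+00,  0.00000000e+00,
         1.00000000e+00]])}
wrist {'vfov': 61.440001842312476, 'cx': 280.41802587695634, 'cy': 207.56512980400802, 'cam_to_world': array([[ 3.86313174e-01,  8.91913880e-01,  2.35056936e-01,
         2.65757837e+02],
       [-9.22367581e-01,  3.73674557e-01,  9.80069939e-02,
        -4.58356025e+02],
       [-4.20998351e-04, -2.54670291e-01,  9.67027852e-01,
         3.85003661e+02],
       [ 0.00000000e+00,  0.00000000e+00,  0.00000000e+00,
         1.00000000e+00]])}
```

View pics/scene0.png

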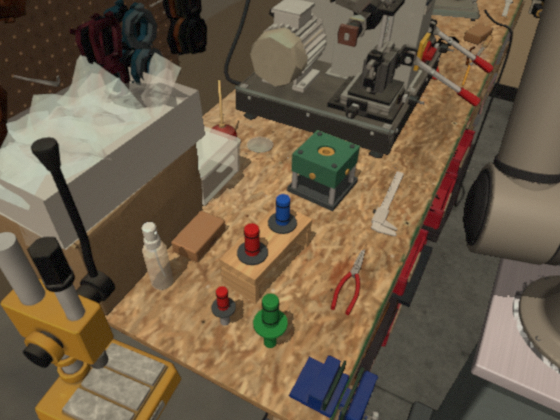

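View pics/side0.png

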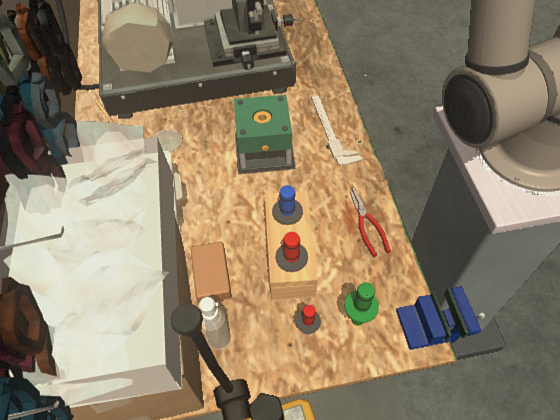

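View pics/wrist0.png

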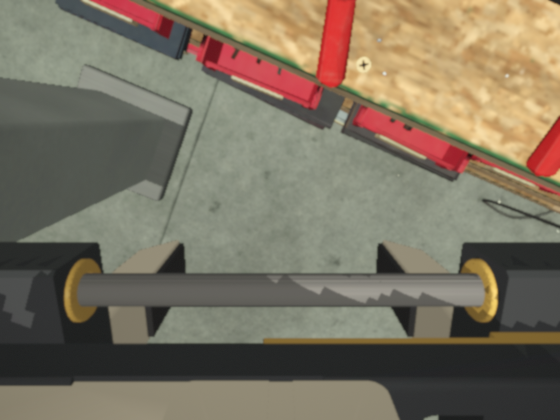

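The scene view shows these possible drifts:
- Large red handle in the rack: scene (252,240), side (292,247).
- Blue handle in the rack, the thin drift: scene (283,212).
- Small red one standing on the bench: scene (222,300).
- Green one: scene (270,320).

My choice is the large red one in the rack. The housing bore is at scene (354,152) and side (262,117). Next I'll check close crops and measure.

```bash
cat > h.py <<'E'
import cv2,numpy as np
from plant import *
def ray(c,u,v):
    f=210/np.tan(np.radians(c["vfov"]/2)); T=np.array(c["cam_to_world"])
    d=T[:3,:3]@np.array([(u-c["cx"])/f,-(v-c["cy"])/f,-1]); return T[:3,3],d
def plane(c,u,v,z):
    o,d=ray(c,u,v); return o+d*(z-o[2])/d[2]
def proj(c,p):
    f=210/np.tan(np.radians(c["vfov"]/2)); T=np.linalg.inv(np.array(c["cam_to_world"])); q=T[:3,:3]@np.array(p)+T[:3,3]
    return c["cx"]+f*q[0]/-q[2], c["cy"]-f*q[1]/-q[2]
def tri(a,b):
    (o,d),(p,e)=a,b; d=d/np.linalg.norm(d);e=e/np.linalg.norm(e)
    t=np.linalg.lstsq(np.stack([d,-e],1),p-o,rcond=None)[0]; x,y=o+t[0]*d,p+t[1]*e
    return (x+y)/2,np.linalg.norm(x-y)
def blobs(im,lo,hi,amin=30):
    h=cv2.cvtColor(im,cv2.COLOR_BGR2HSV); m=cv2.inRange(h,lo,hi)
    n,l,s,c=cv2.connectedComponentsWithStats(m)
    return [(s[i],c[i].round(1)) for i in range(1,n) if s[i][4]>amin],l
E
python3 - <<'E'
from h import *
for n in ["scene","side"]:
    im=cv2.imread(f"pics/{n}0.png")
    for nm,lo,hi in [("red",(0,150,60),(6,255,255)),("red2",(174,150,60),(180,255,255)),("blue",(105,120,60),(125,255,255)),("bronze",(10,120,100),(24,255,255)),("green",(60,80,30),(90,255,255))]:
        b,_=blobs(im,lo,hi,40)
        for s,c in b:
            if 190<c[0]<370 and 80<c[1]<340 and s[4]<6000: print(n,nm,s,c)
a=cv2.imread("pics/scene0.png");b=cv2.imread("pics/side0.png")
A=cv2.resize(a[120:345,200:370],None,fx=2.3,fy=2.3,interpolation=2);B=cv2.resize(b[90:340,225:385],None,fx=2.07,fy=2.07,interpolation=2)
h=min(len(A),len(B));cv2.imwrite("pics/crop.png",np.hstack([A[:h],B[:h]]))
E
```

```text
scene red [214 125  23  11 102] [227.  129.7]
scene red [244 223  16  33 427] [251.4 239.1]
scene red [331 272  21  38 175] [338.9 289.5]
scene red [346 274  14  41 173] [354.  294.5]
scene red [216 286  13  25 254] [222.1 297.9]
scene blue [276 195  14  31 346] [282.2 209.6]
scene bronze [217  81  14  47 140] [220.7 107.4]
scene bronze [259 122  27  15 145] [270.  129.3]
scene bronze [233 127  25  16 131] [246.  133.4]
scene bronze [273 130  39  22 388] [291.  139.4]
scene bronze [318 147  17   9 112] [325.9 150.9]
scene bronze [239 154  52  56 835] [270.3 175.6]
scene bronze [245 171  12  10  57] [251.  175.3]
scene green [ 293  131   66   57 2160] [324.9 159. ]
scene green [ 254  294   33   53 1048] [270.  320.5]
side red [359 215  18  42 181] [365.7 236.5]
side red [284 232  16  30 377] [291.5 245.8]
side red [303 305  12  21 208] [308.5 314.5]
side blue [280 186  15  14 159] [287.1 192.1]
side blue [284 201   9  10  50] [288.  205.4]
side bronze [321  91  38  60 945] [341.3 116.1]
side bronze [243  92  19   6  56] [251.7  94.6]
side bronze [173  97  54  39 820] [201.6 116.6]
side bronze [220  96  15  43 284] [228.2 115.4]
side bronze [254 111  17  12 164] [261.9 116.5]
side bronze [193 136  38  45 456] [213.2 154.7]
side bronze [231 161   7  23  90] [233.9 170.5]
side bronze [221 167   9  21 102] [224.8 176.4]
side bronze [246 173  10  13  78] [250.1 178. ]
side bronze [207 201  15  18  76] [215.3 208.6]
side bronze [233 209   9  11  55] [237.8 213.7]
side bronze [290 222   9  13  51] [294.1 227.7]
side bronze [320 317  20  25 198] [329.2 329.1]
side green [ 235   95   56   43 1497] [261.5 115. ]
side green [358 283  16  16 178] [366.  290.2]
side green [345 295  33  29 456] [360.8 310.6]
```

View pics/crop.png

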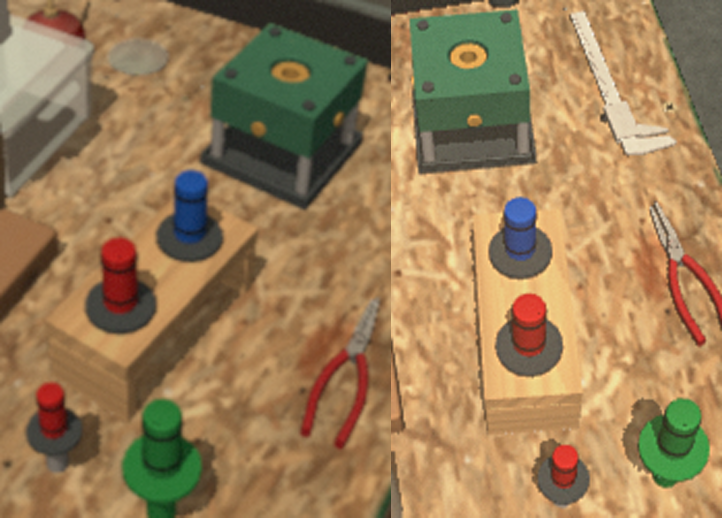

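The crop confirms it: the large red drift hangs in the rack beside the blue one, and the small red and green ones stand off the rack. Now the positions.

Run:
```python
from h import *
cs,cd=get_calibration("scene"),get_calibration("side")
R=tri(ray(cs,251.6,239.2),ray(cd,291.6,246));print("red",R)
b=[]
for n,c,box in [("scene",cs,(335,135,380,170)),("side",cd,(245,105,280,130))]:
    im=cv2.imread(f"pics/{n}0.png");h=cv2.cvtColor(im,cv2.COLOR_BGR2HSV)
    print(n,"red@105",plane(c,*{"scene":(251.6,239.2),"side":(291.6,246)}[n],105))
    m=cv2.inRange(h,(8,110,90),(28,255,255)); x0,y0,x1,y1=(312,140,345,165) if n=="scene" else box
    k=np.zeros_like(m);k[y0:y1,x0:x1]=m[y0:y1,x0:x1]
    cn=max(cv2.findContours(k,0,2)[0],key=cv2.contourArea);e=cv2.fitEllipse(cn);print("bush",e,plane(c,*e[0],97));b.append(ray(c,*e[0]))
    # top face: bright green
    g=cv2.inRange(h,(60,80,30),(90,255,255)); g[180:]=0; ys,xs=np.nonzero(g); v=h[...,2][ys,xs]; print(np.percentile(v,[5,25,50,75,95]))
    t=np.zeros_like(g);t[ys,xs]=255*(v>(np.percentile(v,25)+np.percentile(v,90))/2.2)
    t=cv2.morphologyEx(t,cv2.MORPH_CLOSE,np.ones((9,9)));t=cv2.morphologyEx(t,cv2.MORPH_OPEN,np.ones((5,5)))
    cn=max(cv2.findContours(t,0,2)[0],key=cv2.contourArea);hu=cv2.convexHull(cn)
    P=np.array([plane(c,*p[0],101)[:2] for p in hu],np.float32); r=cv2.minAreaRect(P);print("top rect",r)
    # wood
print("bush",tri(*b))
for s,d in [((282.2,209.6),None)]: print("blue scene@105",plane(cs,*s,105))
```

```text
red (array([545.59230812, 182.10631725, 104.74719196]), np.float64(0.4725907214849503))
scene red@105 [545.45250918 182.02086613 105.        ]
bush ((325.61492919921875, 150.7862091064453), (8.392059326171875, 16.113380432128906), 96.72653198242188) [ 541.57068481 -115.03720245   97.        ]
[ 49.  76.  99. 103. 106.]
top rect ((539.8507690429688, -113.42427825927734), (105.58702850341797, 101.69281768798828), 86.0643539428711)
side red@105 [545.70876774 182.50280746 105.        ]
bush ((261.9810485839844, 116.60607147216797), (11.537814140319824, 17.5127010345459), 87.09102630615234) [ 542.48165919 -113.43496661   97.        ]
[127.  132.  133.5 135.  138. ]
top rect ((542.862060546875, -113.00061798095703), (101.91669464111328, 100.92765808105469), 84.69088745117188)
bush (array([ 542.07188848, -115.32365158,   95.96485054]), np.float64(1.3584964987964634))
blue scene@105 [534.12591562  93.46592091 105.        ]
```

Run:
```python
from h import *
cs,cw=get_calibration("scene"),get_calibration("wrist")
for s in [(478,102),(488,72)]:
  for w in [(330,82),(540,170)]:
    print(s,w,tri(ray(cs,*s),ray(cw,*w)))
for z in (0,100,200): print(z,plane(cw,330,82,z),plane(cw,540,170,z), plane(cs,478,102,z))
a=cv2.imread("pics/scene0.png");cv2.imwrite("pics/c2.png",cv2.resize(a[0:200,220:520],None,fx=2.6,fy=2.6))
```

```text
(478, 102) (330, 82) (array([ 302.66546115, -484.68311214,   91.50540098]), np.float64(1.7550657689797915))
(478, 102) (540, 170) (array([ 322.39516686, -794.92023708,  -72.10012193]), np.float64(18.641425145740115))
(488, 72) (330, 82) (array([ 298.00742527, -477.62643859,  172.4280857 ]), np.float64(9.667494981188776))
(488, 72) (540, 170) (array([ 310.62096031, -687.43018206,   75.72809761]), np.float64(0.36613060037434414))
0 [ 315.32645581 -492.93150972    0.        ] [ 321.37110685 -743.45805956    0.        ] [ 308.13760822 -655.9043103     0.        ]
100 [ 302.45649633 -483.96021541  100.        ] [ 306.93149293 -669.43088165  100.        ] [ 301.19851769 -468.52229515  100.        ]
200 [ 289.58653686 -474.9889211   200.        ] [ 292.491879   -595.40370373  200.        ] [ 294.25942715 -281.14028     200.        ]
```

View pics/c2.png

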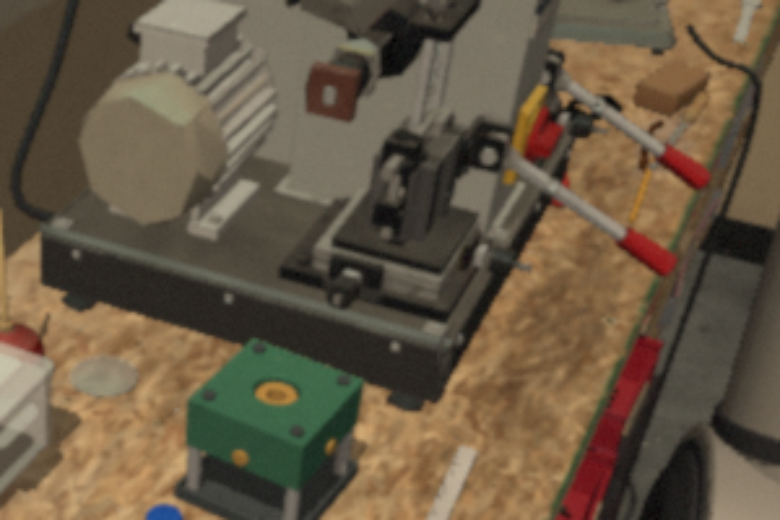

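The lever tip is at about z 91 mm, well below the fingertips, so the way is clear. I'll move towards the rack.

carry_out(
  moves=[0.667,-0.707,-0.025,0,0,-1,1,0.667,-0.707,-0.025,0,0,-1,1,0.667,-0.707,-0.025,0,0,-1,1,0.667,-0.707,-0.025,0,0,-1,1,0.667,-0.707,-0.025,0,0,-1,1,0.667,-0.707,-0.025,0,0,-1,1,0.667,-0.707,-0.025,0,0,-1,1,0.667,-0.707,-0.025,0,0,-1,1],
)

```text
time: 0.95
tool_pos: [339.7, -117.6, 253.7]
tcp_rot: [-3.141, -0.001, 0.921]
contact_force: [0.4, -0.4, -0.3]
grip_width: 92.1
```

carry_out(
  moves=[0.908,-0.044,0,0,0,-1,1,0.908,-0.044,0,0,0,-1,1,0.908,-0.044,0,0,0,-1,1,0.908,-0.044,0,0,0,-1,1,0.908,-0.044,0,0,0,-1,1,0.908,-0.044,0,0,0,-1,1,0.908,-0.044,0,0,0,-1,1,0.908,-0.044,0,0,0,-1,1],
)

```text
time: 1.75
tool_pos: [546.9, 186.1, 253.1]
tcp_rot: [-3.141, -0.002, 1.448]
contact_force: [-0.5, -0.2, 0.2]
grip_width: 91.7
```

```bash
cat > w.py <<'E'
from h import *
import sys
o=get_obs();c=get_calibration("wrist");im=cv2.cvtColor(capture("wrist"),cv2.COLOR_RGB2BGR)
cv2.imwrite(f"pics/{sys.argv[1]}.png",im)
np.save(f"pics/{sys.argv[1]}.npy",c,allow_pickle=True)
print(o["tool_pos"],o["tcp_rot"],o["contact_force"],o["grip_width"],o["time"])
E
python3 w.py wr1
```

```text
[546.85050562 186.0852201  253.08252002] [-3.14117644e+00 -2.22182964e-03  1.44772350e+00] [-0.46768983 -0.24384066  0.16954555] 91.74209499316537 1.75
```

View pics/wr1.png

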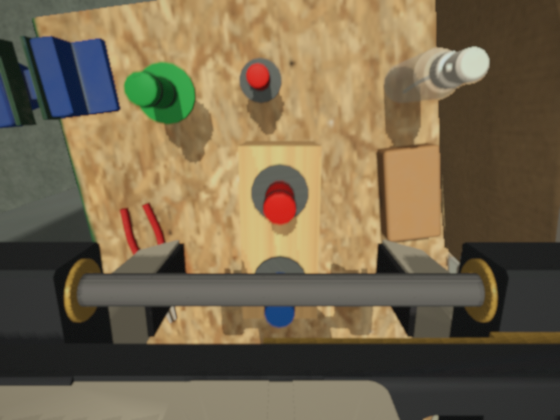

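The wrist view shows the red drift at column 280 between the fingers, and the rack is aligned with the tool. I'll measure the collar and handle.

Run:
```python
from h import *
c=np.load("pics/wr1.npy",allow_pickle=True).item();im=cv2.imread("pics/wr1.png");h=cv2.cvtColor(im,cv2.COLOR_BGR2HSV)
m=cv2.inRange(h,(0,150,60),(6,255,255))|cv2.inRange(h,(174,150,60),(180,255,255));m[:165]=0;m[240:]=0;m[:,:250]=0;m[:,310:]=0
# bright top disc
ys,xs=np.nonzero(m);print(xs.min(),xs.max(),ys.min(),ys.max(),len(xs))
v=h[...,2][ys,xs];t=v>200;print(np.percentile(v,[10,50,90]),xs[t].mean(),ys[t].mean(),xs[t].min(),xs[t].max(),ys[t].min(),ys[t].max())
print("centroid mask @105",plane(c,xs.mean(),ys.mean(),115)); print("top",plane(c,xs[t].mean(),ys[t].mean(),134))
print("collar@76: ",plane(c,279.5,192,76))
```

```text
263 295 182 223 1082
[114. 204. 210.] 279.05619834710745 208.1785123966942 265 293 195 221
centroid mask @105 [545.56655365 183.74452592 115.        ]
top [545.63567074 184.61170722 134.        ]
collar@76:  [545.8596826  184.71260638  76.        ]
```

carry_out(
  moves=[-0.0066,-0.002,0.1,0,0,0,1,-0.0066,-0.002,0.2,0,0,0,1,-0.0066,-0.002,0.3,0,0,0,1,-0.0066,-0.002,0.375,0,0,0,1,-0.0066,-0.002,0.375,0,0,0,1,-0.0066,-0.002,0.375,0,0,0,1,-0.0066,-0.002,0.375,0,0,0,0.1,-0.0066,-0.002,0.375,0,0,0,0],
)

```text
time: 2.6
tool_pos: [546.9, 184.2, 104.9]
tcp_rot: [3.139, -0.004, 1.448]
contact_force: [-0.4, -0.2, 0.5]
grip_width: 80.4
```

carry_out(
  moves=[0,0,0,0,0,0,0,0,0,0,0,0,0,0,0,0,0,0,0,0,0,0,0,0,0,0,0,0,0,0,0,0,0,0,0,0,0,0,0,0,0,0,0,0,0,0,0,0,0,0,0,0,0,0,0,0],
)

```text
time: 3.4
tool_pos: [546.7, 184.2, 104.8]
tcp_rot: [3.139, -0.003, 1.448]
contact_force: [-1.0, -0.8, 0.0]
grip_width: 25.6
```

```bash
python3 w.py wr2
```

```text
[546.68566705 184.22287513 104.8415296 ] [ 3.13930713 -0.00343339  1.4478615 ] [-1.03051178 -0.8437523   0.01544413] 25.56968371271869 3.4
```

View pics/wr2.png

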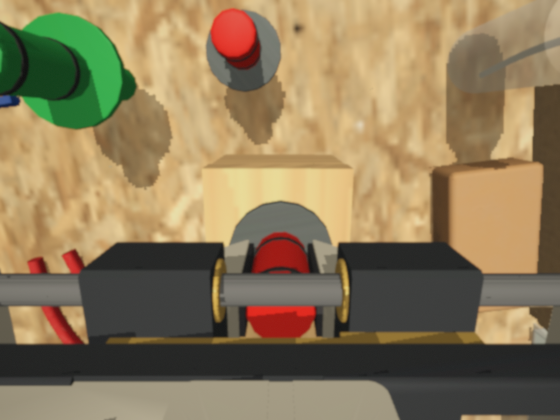

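Gripped: the width of 25.6 mm matches the handle. Lifting.

carry_out(
  moves=[0,0,-0.08,0,0,0,0,0,0,-0.16,0,0,0,0,0,0,-0.24,0,0,0,0,0,0,-0.32,0,0,0,0,0,0,-0.38,0,0,0,0,0,0,-0.38,0,0,0,0,0,0,-0.38,0,0,0,0,0,0,-0.38,0,0,0,0],
)

```text
time: 4.25
tool_pos: [545.5, 183.6, 254.8]
tcp_rot: [-3.141, -0.002, 1.448]
contact_force: [-0.4, -0.4, -2.4]
grip_width: 25.4
```

Run:
```python
from h import *
print(get_obs()["contact_force"],get_obs()["tcp_rot"])
cv2.imwrite("pics/sd1.png",cv2.cvtColor(capture("side"),cv2.COLOR_RGB2BGR))
```

```text
[-0.39312345 -0.3758453  -2.44164169] [-3.14061181e+00 -2.32775665e-03  1.44778868e+00]
```

View pics/sd1.png

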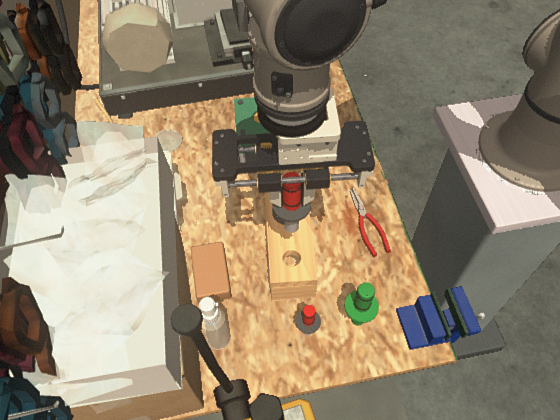

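The red drift is out of the rack (about 2 N of weight), and the thick shaft shows at side (291,225). Moving over the bore.

carry_out(
  moves=[-0.1,0.011,0,0,0,0,0,-0.2,0.022,0,0,0,0,0,-0.3,0.033,0,0,0,0,0,-0.42,0.047,0,0,0,0,0,-0.54,0.06,0,0,0,0,0,-0.65,0.072,0,0,0,0,0,-0.737,0.082,0,0,0,0,0,-0.737,0.082,0.08,0,0,0,0],
)

```text
time: 5.1
tool_pos: [543.5, -118.1, 224.0]
tcp_rot: [3.136, 0.001, 1.443]
contact_force: [1.2, -0.1, -2.3]
grip_width: 25.5
```

```bash
python3 - <<'E'
from h import *
o=get_obs();print(o["tool_pos"],o["contact_force"],o["tcp_rot"])
A=cv2.cvtColor(capture("scene"),cv2.COLOR_RGB2BGR);B=cv2.cvtColor(capture("side"),cv2.COLOR_RGB2BGR)
cv2.imwrite("pics/s2.png",A);cv2.imwrite("pics/d2.png",B)
cv2.imwrite("pics/p2.png",np.hstack([cv2.resize(A[60:210,260:400],None,fx=2.8,fy=2.8),cv2.resize(B[40:190,190:330],None,fx=2.8,fy=2.8)]))
E
python3 w.py wr3
```

```text
[ 543.54401865 -118.14051931  223.97963742] [ 1.15637824 -0.05135672 -2.30750026] [3.13578413e+00 7.96470980e-04 1.44298371e+00]
[ 539.24075664 -113.24275949  217.33560852] [-3.13086572 -0.00456145  1.44542599] [ 0.40326678  0.54448588 -2.07234797] 25.247304737108518 5.2
```

View pics/p2.png

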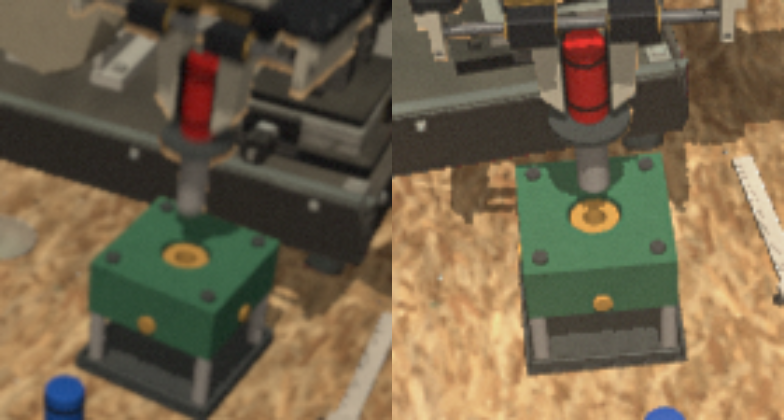

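View pics/wr3.png

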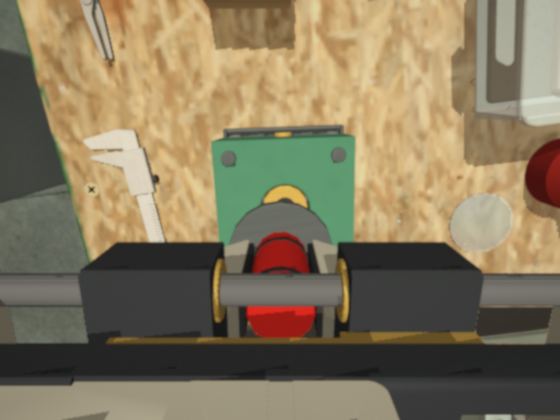

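Run:
```python
from h import *
c=np.load("pics/wr3.npy",allow_pickle=True).item();im=cv2.imread("pics/wr3.png");h=cv2.cvtColor(im,cv2.COLOR_BGR2HSV)
g=cv2.inRange(h,(60,80,30),(90,255,255));g[240:]=0
ys,xs=np.nonzero(g);L=[];
top=np.array([(x,np.nonzero(g[:,x])[0].min()) for x in range(225,345)])
lf=np.array([(np.nonzero(g[y])[0].min(),y) for y in range(145,235)]);rt=np.array([(np.nonzero(g[y])[0].max(),y) for y in range(145,235)])
f=lambda q:[plane(c,*p,101)[:2] for p in q]
T,Lf,Rt=map(np.array,(f(top),f(lf),f(rt)))
m=lambda q:np.median(q,0)
print(m(T),m(Lf),m(Rt))
ln=lambda q:cv2.fitLine(q.astype(np.float32),cv2.DIST_HUBER,0,.01,.01).ravel()
a,b,d=ln(T),ln(Lf),ln(Rt);print(a,b,d)
def isx(p,q):
    t=np.linalg.solve(np.array([p[:2],-q[:2]]).T,q[2:]-p[2:]);return p[2:]+t[0]*p[:2]
A,B=isx(a,b),isx(a,d);print(A,B,np.linalg.norm(A-B)); n=np.array([-(B-A)[1],(B-A)[0]])/np.linalg.norm(B-A)
print((A+B)/2+52*n,(A+B)/2-52*n)
o=get_obs();print(o["tool_pos"],o["tcp_rot"],o["time"])
```

```text
[547.41515164 -62.1931941 ] [491.09087476 -93.48816505] [ 592.65593812 -105.97406592]
[ 9.9625784e-01 -8.6430676e-02  5.4581268e+02 -6.1267658e+01] [ 9.5316416e-01 -3.0245340e-01  4.5708200e+02 -8.9117912e+01] [ 7.46532083e-02  9.97209549e-01  5.92022766e+02 -1.14432556e+02]
[302.90024 -40.19371] [595.67896 -65.59382] 293.87845
[453.784     -1.088356] [ 444.79523 -104.69917]
[ 540.23514723 -112.66540859  219.48148892] [-3.13374453 -0.0040337   1.44689516] 5.25
```

carry_out(
  moves=[0,0.002,0.025,0,0,0,0,0,0.002,0.049,0,0,0,0,0,0.002,0.049,0,0,0,0,0,0.002,0.049,0,0,0,0,0,0.002,0.049,0,0,0,0,0,0.002,0.049,0,0,0,0,0,0.002,0.049,0,0,0,0,0,0.002,0.049,0,0,0,0],
)

```text
time: 6.05
tool_pos: [541.0, -112.7, 200.1]
tcp_rot: [-3.134, -0.004, 1.447]
contact_force: [0.1, 0.3, -1.2]
grip_width: 25.6
```

Run:
```python
from h import *
o=get_obs();print(o["tool_pos"],o["contact_force"],o["tcp_rot"])
A=cv2.cvtColor(capture("scene"),cv2.COLOR_RGB2BGR);B=cv2.cvtColor(capture("side"),cv2.COLOR_RGB2BGR)
cv2.imwrite("pics/s3.png",A);cv2.imwrite("pics/d3.png",B)
cv2.imwrite("pics/p3.png",np.hstack([cv2.resize(A[100:200,280:380],None,fx=4,fy=4,interpolation=2),cv2.resize(B[70:170,210:310],None,fx=4,fy=4,interpolation=2)]))
print(o["tool_pos"],get_obs()["tool_pos"])
for n in("scene","side"):
  c=get_calibration(n);print(n,"bore",proj(c,(541,-113,101)),"tip if at tcp",proj(c,(*o["tool_pos"][:2],o["tool_pos"][2]-91.8)))
```

```text
[ 540.96352094 -112.6883599   200.10051468] [ 0.09432744  0.30255816 -1.17997679] [-3.13420903 -0.00393583  1.44684567]
[ 540.96352094 -112.6883599   200.10051468] [ 540.91029141 -112.72060095  199.98059483]
scene bore (np.float64(325.63240106207246), np.float64(149.8278406418575)) tip if at tcp (np.float64(325.89365811593603), np.float64(147.05382585503764))
side bore (np.float64(262.68291501997305), np.float64(115.18004841376843)) tip if at tcp (np.float64(262.5586901807285), np.float64(112.58109493816048))
```

View pics/p3.png

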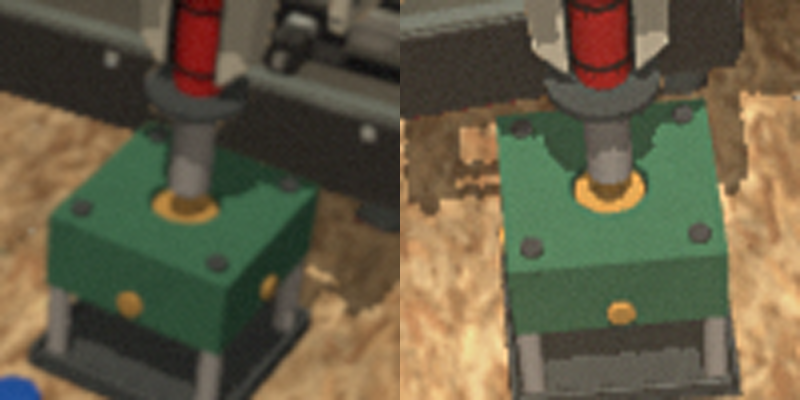

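The tip is over the ring to within about 1 mm in both views: scene shaft (327,149) against ring (326.5,151), side shaft (262,117) against ring (262.5,117). Lowering onto the bush.

carry_out(
  moves=[0,0,0.008,0,0,0,0,0,0,0.015,0,0,0,0,0,0,0.02,0,0,0,0,0,0,0.024,0,0,0,0,0,0,0.027,0,0,0,0,0,0,0.03,0,0,0,0,0,0,0.03,0,0,0,0,0,0,0.03,0,0,0,0],
)

```text
time: 6.95
tool_pos: [540.9, -112.7, 188.0]
tcp_rot: [-3.134, -0.004, 1.447]
contact_force: [0.4, 0.7, -1.4]
grip_width: 25.9
```

carry_out(
  moves=[0,0,0.006,0,0,0,0,0,0,0.012,0,0,0,0,0,0,0.018,0,0,0,0,0,0,0.024,0,0,0,0,0,0,0.03,0,0,0,0,0,0,0.036,0,0,0,0,0,0,0.04,0,0,0,0,0,0,0.04,0,0,0,0],
)

```text
time: 7.75
tool_pos: [540.6, -112.5, 171.6]
tcp_rot: [-3.133, -0.004, 1.447]
contact_force: [0.3, -0.1, -1.5]
grip_width: 25.2
```

Run:
```python
from h import *
A=cv2.cvtColor(capture("scene"),cv2.COLOR_RGB2BGR);B=cv2.cvtColor(capture("side"),cv2.COLOR_RGB2BGR)
cv2.imwrite("pics/p4.png",np.hstack([cv2.resize(A[100:200,280:380],None,fx=4,fy=4,interpolation=2),cv2.resize(B[70:180,210:310],None,fx=4,fy=4,interpolation=2)[:400]]))
```

```text
(no output)
```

View pics/p4.png

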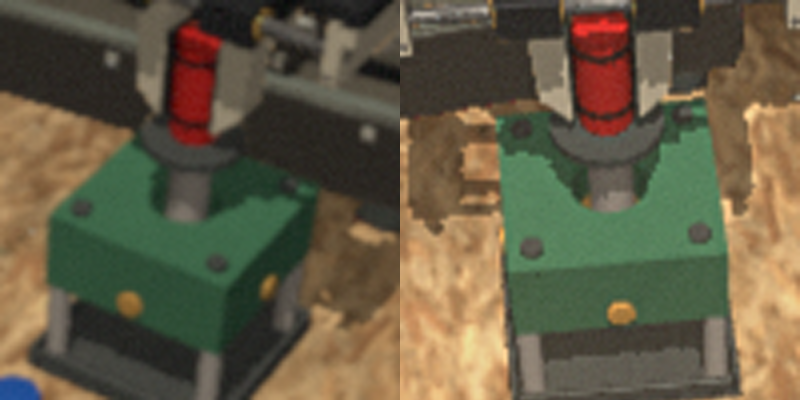

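The drift is in the bore, with the collar still above the housing. Continuing down.

carry_out(
  moves=[0,0,0.01,0,0,0,0,0,0,0.02,0,0,0,0,0,0,0.03,0,0,0,0,0,0,0.04,0,0,0,0,0,0,0.05,0,0,0,0,0,0,0.06,0,0,0,0,0,0,0.07,0,0,0,0,0,0,0.075,0,0,0,0],
)

```text
time: 8.65
tool_pos: [540.3, -112.3, 141.3]
tcp_rot: [-3.133, -0.004, 1.447]
contact_force: [-0.6, 0.5, -1.3]
grip_width: 25.5
```

Run:
```python
from h import *
A=cv2.cvtColor(capture("scene"),cv2.COLOR_RGB2BGR);B=cv2.cvtColor(capture("side"),cv2.COLOR_RGB2BGR)
print(get_obs()["tool_pos"],get_obs()["contact_force"])
cv2.imwrite("pics/p5.png",np.hstack([cv2.resize(A[100:210,280:380],None,fx=4,fy=4,interpolation=2),cv2.resize(B[70:180,210:310],None,fx=4,fy=4,interpolation=2)]))
```

```text
[ 540.29674122 -112.36906625  141.46818589] [ 0.79820263  0.18798993 -1.04807487]
```

View pics/p5.png

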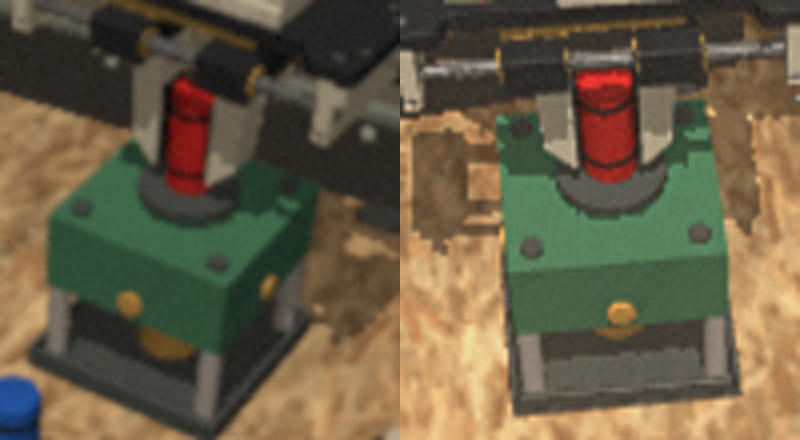

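The bush shows under the housing at scene (321,187). Seating the collar.

carry_out(
  moves=[0,0,0.004,0,0,0,0,0,0,0.008,0,0,0,0,0,0,0.011,0,0,0,0,0,0,0.013,0,0,0,0,0,0,0.015,0,0,0,0,0,0,0.016,0,0,0,0,0,0,0.016,0,0,0,0,0,0,0.016,0,0,0,0],
)

```text
time: 9.55
tool_pos: [540.3, -112.3, 136.0]
tcp_rot: [-3.134, -0.004, 1.447]
contact_force: [-3.2, 1.0, 5.4]
grip_width: 25.5
```

Run:
```python
from h import *
A=cv2.cvtColor(capture("scene"),cv2.COLOR_RGB2BGR);B=cv2.cvtColor(capture("side"),cv2.COLOR_RGB2BGR)
cv2.imwrite("pics/p6.png",np.hstack([cv2.resize(A[100:210,280:380],None,fx=4,fy=4,interpolation=2),cv2.resize(B[70:180,210:310],None,fx=4,fy=4,interpolation=2)]))
```

```text
(no output)
```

View pics/p6.png

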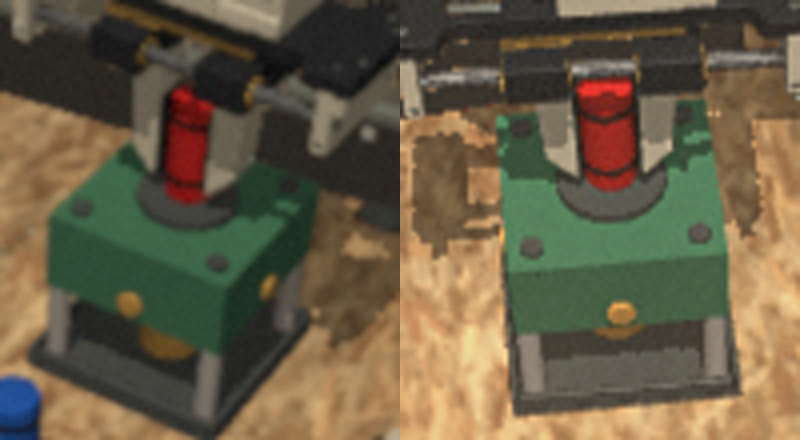

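The collar is seated: TCP z is 136.0 mm against 135.8 expected, with an upward reaction. The bush has not moved since the last step. Releasing.

carry_out(
  moves=[0,0,0,0,0,0,0.35,0,0,0,0,0,0,0.5,0,0,0,0,0,0,0.8,0,0,0,0,0,0,1,0,0,0,0,0,0,1,0,0,0,0,0,0,1,0,0,0,0,0,0,1,0,0,0,0,0,0,1],
)

```text
time: 10.45
tool_pos: [540.2, -112.3, 135.9]
tcp_rot: [-3.134, -0.004, 1.447]
contact_force: [0.4, -0.3, -0.2]
grip_width: 83.5
```

carry_out(
  moves=[0,0,-0.03,0,0,0,1,0,0,-0.08,0,0,0,1,0,0,-0.16,0,0,0,1,0,0,-0.24,0,0,0,1,0,0,-0.3,0,0,0,1,0,0,-0.3,0,0,0,1,0,0,-0.3,0,0,0,1,0,0,-0.3,0,0,0,1],
)

```text
time: 11.25
tool_pos: [540.6, -112.7, 255.0]
tcp_rot: [-3.132, -0.004, 1.447]
contact_force: [-0.4, -0.4, -0.2]
grip_width: 91.5
```

Run:
```python
from h import *
A=cv2.cvtColor(capture("scene"),cv2.COLOR_RGB2BGR);B=cv2.cvtColor(capture("side"),cv2.COLOR_RGB2BGR)
cv2.imwrite("pics/p7.png",np.hstack([cv2.resize(A[80:240,240:380],None,fx=2.8,fy=2.8,interpolation=2),cv2.resize(B[60:220,190:330],None,fx=2.8,fy=2.8,interpolation=2)]))
c=get_calibration("scene");print(proj(c,(541,-112,6)),proj(c,(541,-112,32)),[plane(c,321.5,189.5,6)])
hs=cv2.cvtColor(A,cv2.COLOR_BGR2HSV)
for n,I in(("scene",A),("side",B)):
  for lo,hi in[((0,150,60),(6,255,255)),((105,120,60),(125,255,255))]:
    print(n,[(s.tolist(),k) for s,k in blobs(I,lo,hi,60)[0] if 240<k[0]<345 and 80<k[1]<230])
  cc=get_calibration(n);print(n,"pred handle centre",proj(cc,(541,-112.5,136)))
```

```text
(np.float64(321.7260340425847), np.float64(184.74669683451094)) (np.float64(322.6939629781759), np.float64(175.7013230657991)) [array([534.82787769, -97.21418486,   6.        ])]
scene [([322, 121, 15, 30, 343], array([328.1, 134.8]))]
scene [([276, 195, 14, 31, 343], array([282.2, 209.5]))]
scene pred handle centre (np.float64(327.0318696824808), np.float64(135.97689715256382))
side [([254, 86, 15, 32, 359], array([261.6, 101. ]))]
side [([280, 186, 15, 13, 157], array([287. , 191.9]))]
side pred handle centre (np.float64(261.88858475881227), np.float64(102.04733930669605))
```

View pics/p7.png

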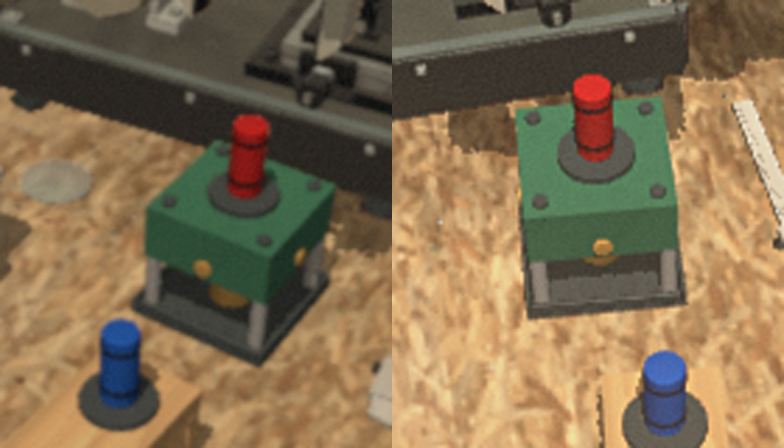

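The drift stands upright with its collar on the housing. The bush's front lower edge falls about 17 mm from the bore axis on the tray floor, so it is lying there centred. The blue drift hasn't moved. Handing in.

```bash
python3 -c "
from plant import *
print(close_job())"
```

```text
the job is handed in; nothing more can be done
None
```

The bush is out and lying in the tray, and the wide drift stands in the bore with its collar down on the housing. I picked the large red-handled drift from the rack, pushed it down through the bore, let go and lifted clear. The job was handed in at about 11.4 s of the 40 s allowed.

**Last checks:**
- **Wide drift:** it stands upright. The handle is within about 1 px of where it should be with the collar seated, in both fixed views. At seating, TCP z was 136.0 mm against 135.8 mm expected.
- **Bush:** its visible front lower edge is about 16 mm from the bore centre at floor height. With a 17 mm radius, that puts it on the tray floor near the centre.
- **Thin drift:** the blue drift is unchanged in its rack.
- **Gripper:** it is about 120 mm above the release height, with no contact force.

**Disagreements and gaps:**
- The views differed by about 3 mm on where the bore and the drift were. That was inside the 7.5 mm clearance, so I used values in between.
- The 10–15 N needed to push the bush past the spring balls never showed in the force readings, which are only given at the end of each call. That the bush moved rests on the pictures.

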